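# Close the boxing frame round a plaster cast

## Robot

A 7-joint arm with a two-finger parallel gripper is mounted at the origin on a cart in front of the work surface, level with it; the furniture and walls round the work are solid. World frame = base frame: x ahead of the robot, y to its left, z up, the work surface at z = 0. Lengths are in m, angles in rad, forces in N, time in s.
With the tool pointing down it reaches from about 0.425 to 0.825 m from the base axis. Payload 3.6 kg.
Tool frame: the origin (TCP) lies midway between the tips of the shut fingers; the grasp point (between the pads) lies 19 mm behind it (bot.grip_point_offset is the distance from the TCP to the grasp point, in m); z points along the fingers, y is the direction in which the jaws open and shut (so a half turn about z gives the same grasp; the last joint's range is limited). The gripper opens to 85 mm and grips with 20 to 120 N. Pads are 22 mm wide; open, the fingers measure 114 mm over their backs; the gripper's body (76 mm by 85 mm) begins 54 mm behind the grasp point. The pads swing forward as they close: fully open they stand 13 mm farther back than shut.
Start: joints at [1.198, 0.615, -0.013, 1.423, 0.008, 1.103, -0.04], TCP at [0.22, -0.611, 0.231] pointing down, gripper open.
Joint ranges: [-3.12, 3.12], [-0.3, 2.06], [-1.34, 1.32], [0.26, 2.42], [-1.36, 4.5], [0.01, 1.98], [-2.84, 2.84]. Speed limits (rad/s): [2.79, 2.79, 3.14, 3.14, 3.14, 3.14, 3.14].

## Interface

Orientations are given as a unit quaternion [x, y, z, w].
In Python, from plant import bot gives the robot as it stands.
- The arm moves only by the tool play_rows, never from a script. Its argument "targets" is a list of rows, each a list of 3 entries, a list of its own where there are three numbers: the shift along the world's x, y, z in mm, then the turn, a rotation vector about the world's x, y, z in rad, then the closure in counts, from 0 (fully open) to 255 (shut). In form: [[[x, y, z], [rx, ry, rz], jaw], ...]. A call has 1 to 20 rows; each row shifts and turns the commanded pose from where the row before left it; what a row does not reach is not made up. A row lasts 1/10 s, in which the tool goes at most 50 mm and 8.59 degrees, less where a joint would pass 70% of its speed; a pose out of reach is approached as far as the arm can. A call with a gripper value outside its range is refused whole. The fingers move at their own pace and stop on an object; "newtons" is the grip in N (left out, the last holds). Time passes only in rows, so rows that do not move let the fingers close. It gives the time, the measured TCP pose, the force and the opening at its end, in the units of the state.
- bot.observe(): the state, without advancing time (a new reading comes with each control period).
- bot.snapshot(name): name is "scene" or "top" or "wrist"; returns the picture (480x640x3 uint8, blue, green, red); there is no depth.
- bot.camera_model(name): a dict with "mtx" (3x3 intrinsics, pixels), "R" (3x3) and "t" (3): a world point X has camera coordinates R X + t. Camera axes: x right, y down, z forward; pixel columns grow to the right and rows downward; lengths in m; the calibration is good to about 2 mm. The wrist camera is an equidistant fisheye: a pixel r from the principal point sees the ray r / f radians off the axis. A picture is of the moment at which its call begins: read the wrist's pose just before it. camera_model takes no time and is no camera call; for the wrist camera it gives the pose at the moment of the call.
- bot.sign_off(): hands the job in, once; it reports no verdict.
The state is a dict: "time": time; "q": joint angles; "dq": joint speeds; "effort": joint torques, N m; "position": TCP position; "ee_rot": TCP orientation; "ft_force": force on the tool from outside, world axes, zero at the start; "ft_torque": the same for the moment, N m; "opening": finger opening in m.
Only numpy, scipy, OpenCV 4.12 (cv2) and the standard library are available. Lean on these libraries where they do the work, as an engineer would, in place of code of your own. Each camera call takes 0.05 s, during which the arm holds its last target.

## Task

Make the plaster cast ready for boxing: first stand it upright on the steel plate, centred on the engraved cross at the mouth of the fixed half-frame. Then close the frame round it: slide the loose half-frame along the plate, without lifting it, up against the fence and on until both its ends butt flush against the ends of the fixed half with no gap or step, leaving the cast standing in the middle on the cross. Leave the jar and the dropper bottle where they are.

Things in the scene. Friction and masses are not known exactly. Their poses are not given: they have to be found in the camera images.
- former: Fixed boxing plate, dark steel, 175 (x) x 300 (y) mm, lying on the bench on four low feet (plate top 8 mm above the bench). Origin: on the bench, 90 mm from its near long edge, half-way along. y runs along it (robot's left), x across it (away from the robot), z up. A steel fence, 12 mm wide and 14 mm high above the plate, runs along the whole far edge; its guiding face is at x = +70 mm.
- cross (a point): Middle of a thin white cross, 36 mm, engraved in the plate's top (8 mm above the bench), in the plane of the fixed half's open mouth. It is the middle of the closed frame (120 x 124 mm outside, 100 x 104 mm inside). At x = +10, y = +83 mm of former, same axes.
- fixed_end (a point): Middle of the flat end face of the fixed half's far leg (the leg along the fence), 23 mm above the bench; at x = +65, y = +83 mm of former, same axes. The fixed half: C-shaped, aluminium, walls 10 mm thick and 30 mm high (top 38 mm above the bench), x from -50 to +70, y from +83 (open mouth, looks to -y) to +145 mm (closed end wall); its other end face is centred at x = -45 mm.
- cast_center (a point): Loose plaster cast of a jaw (yellowish, teeth on top, 75 g), 51 (its x) x 66 (its y) x 31 mm high, upright on the bench right of the plate, nearer to or farther from the robot than the jar. Point: middle of its base, 8 mm above its underside; z up. Only the base, the lowest 16 mm, is solid to the touch: grip it there at its sides, tips close to the bench. May be put down at any yaw.
- half_center (a point): Loose C-shaped aluminium half-frame, 120 (its x) x 62 (its y) x 30 mm high, walls 10 mm, about 0.25 kg, on the plate, clear of the fence, somewhat turned. Point: middle of its outline (empty air between its legs), 15 mm above its underside, 23 mm above the bench. Its mouth looks to its +y, to the fixed half; x to the fence; z up.
- half_wall (a point): Middle of the loose half's closed end wall (26 mm from half_center along its -y), half-way up. The wall is 10 mm thick along y, 120 mm long along x; it can be gripped from above across its thickness. Same axes as half_center.
- half_end_far (a point): Middle of the flat end face of the loose half's leg nearer the fence (its x = +55, y = +31 mm from half_center), half-way up. Same axes as half_center.
- half_end_near (a point): Middle of the flat end face of the loose half's other leg (its x = -55, y = +31 mm from half_center), half-way up. Same axes as half_center.
- powder: Loose white screw-top jar, 53 mm diameter, 62 mm high, standing on the bench right of the plate, before or behind the cast. Origin: middle of its underside. Leave it.
- dropper_bottle: Loose white dropper bottle with a pointed cap, 33 mm diameter, 80 mm high, on the bench behind the plate. Origin: middle of its underside. Leave it. (Another obstacle, fixed: the bench microscope at the far left, beyond y = +0.40 m; its jointed arm stands up to 420 mm above the bench. Stay clear of it or pass above it.)
Mind the look-alikes: they are no part of the job. What is shaped like the part that bears cast_center but pink or red is not meant. Leave any orange look-alike of the part that bears half_center alone.

How it is judged:
By the outcome, as a careful person would: the job done as asked, in the order asked, and still so for the second after the job is handed in, with the robot touching nothing.
It also fails if it takes over 64 s, if anything falls off the work surface, if the arm or the gripper's body presses on something with over 40 N, if the wrist force passes 120 N, or if a joint passes its speed limit or range.

## Working session

There is one attempt and no reset: what is moved stays moved. The work goes in short steps, Python scripts to look and compute and a tool call to move; the robot and the scene stay as the last step left them, time stands still between calls to the robot, and variables do not carry over. Pictures are saved under pics/ and viewed, and the job is handed in when it is done.

Besides the shell and the picture viewer there is one more tool, called after "Emit:" as name(argument=value, ...), one argument or row to a line, values as JSON. play_rows: Moves the arm, as the interface text tells. Its arguments: {"type":"object","properties":{"targets":{"type":"array"},"newtons":{"type":"number"}},"required":["targets"]}

```bash
ls; mkdir -p pics
python3 - <<'E'
from plant import bot
import cv2,numpy as np
s=bot.observe();print(s)
for n in("scene","top"):
    im=bot.snapshot(n);cv2.imwrite(f"pics/{n}0.png",im);c=bot.camera_model(n);print(n,c)
print(bot.grip_point_offset)
E
```

```text
pics
{'time': 0.0, 'q': array([ 1.19849307,  0.61591957, -0.01259035,  1.42493815,  0.00809082,
        1.10342466, -0.04038743]), 'dq': array([-2.98387568e-04,  1.15840792e-03,  3.49107674e-04,  7.04462602e-05,
        1.14228065e-03, -6.41664716e-05,  5.10600290e-04]), 'effort': array([-2.71037597e-04, -4.69222569e+01,  2.58681765e-01, -1.71038085e+01,
        9.85138788e-03,  9.71075700e-03,  1.20594020e-06]), 'position': array([ 0.22004806, -0.61077982,  0.23012501]), 'ee_rot': array([ 9.85084213e-01,  1.72067867e-01, -2.50027506e-04, -1.29589917e-03]), 'ft_force': array([ 0.03788546,  0.14322923, -0.38694362]), 'ft_torque': array([ 0.05572991, -0.00802437, -0.00993234]), 'opening': 0.08577949966109652}
scene {'mtx': array([[574.67566752,   0.        , 325.01408458],
       [  0.        , 574.67566752, 234.83903576],
       [  0.        ,   0.        ,   1.        ]]), 'R': array([[-0.56921487, -0.82193895, -0.02026822],
       [-0.39810505,  0.29709995, -0.8678963 ],
       [ 0.71937946, -0.4859506 , -0.49633175]]), 't': array([0.28490058, 0.31354531, 0.80793426])}
top {'mtx': array([[577.08319517,   0.        , 310.410917  ],
       [  0.        , 577.08319517, 241.9289233 ],
       [  0.        ,   0.        ,   1.        ]]), 'R': array([[-1.13596904e-02, -9.99933457e-01, -2.00973509e-03],
       [-9.93996308e-01,  1.15109284e-02, -1.08806422e-01],
       [ 1.08822316e-01,  7.61661985e-04, -9.94060925e-01]]), 't': array([-0.07909321,  0.58201919,  1.2593258 ])}
0.0187
```

View pics/scene0.png

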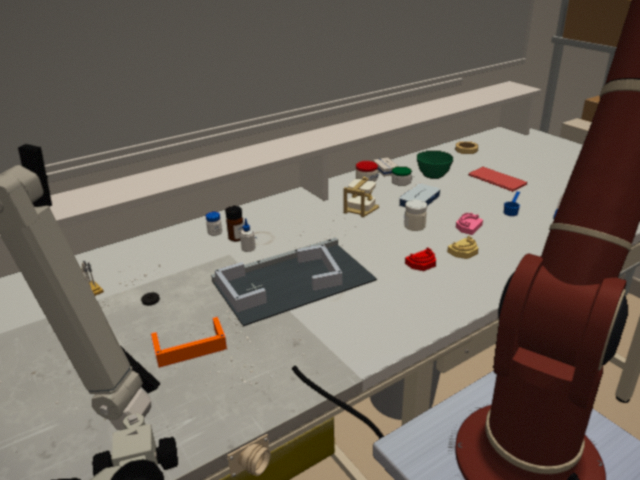

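View pics/top0.png

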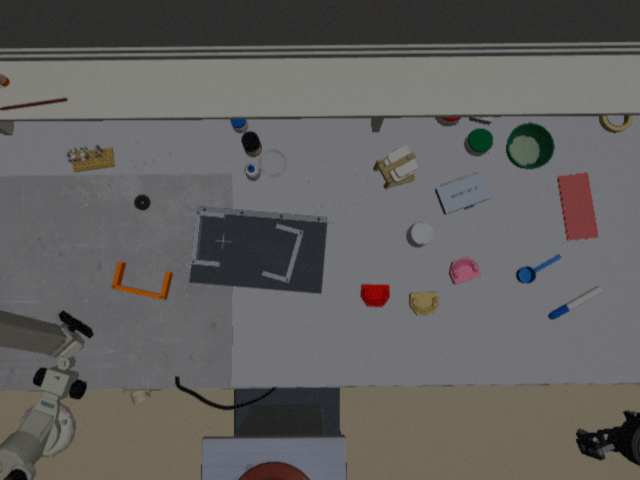

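The top view shows these candidates:
- **Cast look-alikes:** yellow cast (424,303), red (376,295), pink (464,270) and a white model in the articulator (397,165). I choose the yellow one.
- **Half-frame look-alikes:** aluminium half on the plate (288,255) and orange (143,285). I choose the aluminium one.

I'll check both choices in close crops.

Run:
```python
import cv2,numpy as np
im=cv2.imread("pics/top0.png")
cv2.imwrite("pics/c1.png",cv2.resize(im[200:300,180:340],None,fx=5,fy=5,interpolation=cv2.INTER_CUBIC))
a=cv2.resize(im[265:325,385:465],None,fx=8,fy=8,interpolation=cv2.INTER_CUBIC)
cv2.imwrite("pics/c2.png",a)
```

```text
(no output)
```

View pics/c1.png

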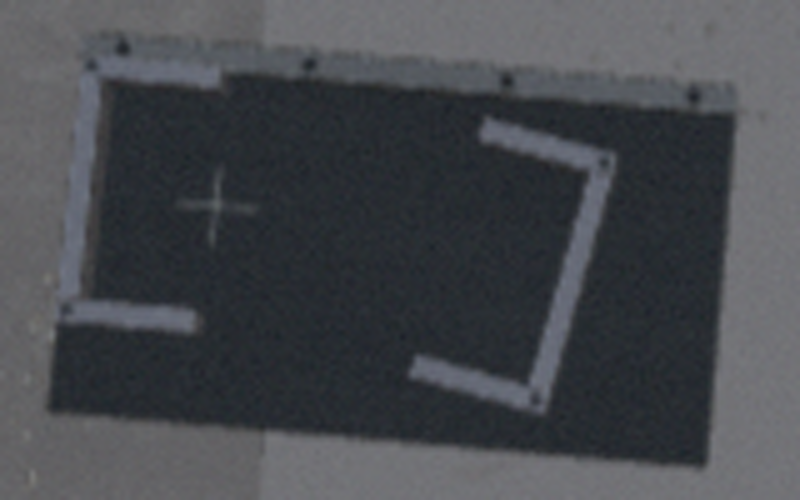

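View pics/c2.png

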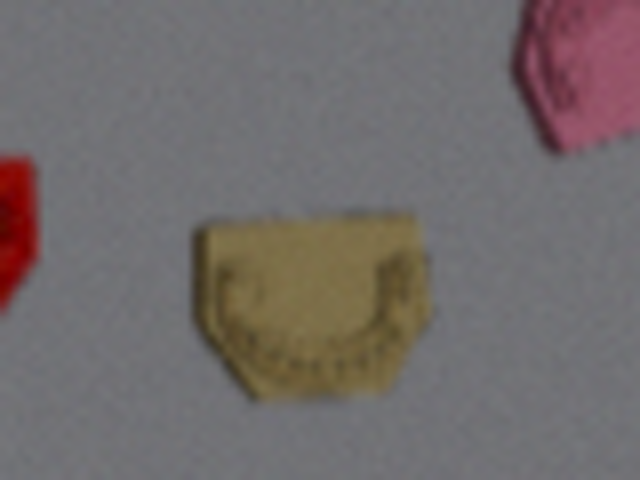

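The crops confirm it. The yellow cast is upright, with its flat back towards +x and its narrow front towards the robot. The aluminium half has a dark pin at each corner, and its mouth looks left towards the fixed half. Next I'll measure both.

```bash
cat > h.py <<'E'
import numpy as np,cv2
from plant import bot
def cast(n,uv,z,c=None):
    c=c or bot.camera_model(n);uv=np.atleast_2d(np.array(uv,float));K=c["mtx"]
    if n=="wrist":
        d=(uv-K[:2,2])/[K[0,0],K[1,1]];r=np.linalg.norm(d,axis=1,keepdims=True)
        v=np.hstack([np.sin(r)*d/np.maximum(r,1e-9),np.cos(r)])
    else: v=np.hstack([(uv-K[:2,2])/[K[0,0],K[1,1]],np.ones((len(uv),1))])
    R=c["R"];C=-R.T@c["t"];w=v@R
    return C+w*((z-C[2])/w[:,2])[:,None]
def proj(n,X,c=None):
    c=c or bot.camera_model(n);K=c["mtx"];p=np.atleast_2d(X)@c["R"].T+c["t"]
    if n=="wrist":
        rr=np.linalg.norm(p[:,:2],axis=1,keepdims=True);d=p[:,:2]/rr*np.arctan2(rr,p[:,2:])
    else: d=p[:,:2]/p[:,2:]
    return d*[K[0,0],K[1,1]]+K[:2,2]
E
python3 - <<'E'
from h import *
f=lambda p:(np.array(p,float)+.5)/5-.5+[180,200]
np.set_printoptions(precision=4,suppress=True)
nl,nr=cast("top",f([(50,411),(706,465)]),.008)
print("near edge",nl,nr,np.linalg.norm(nl-nr))
d=(nl-nr)[:2];a=np.arctan2(d[1],d[0])-np.pi/2;print("yaw",a)
o=(nl+nr)[:2]/2; R=np.array([[np.cos(a),-np.sin(a)],[np.sin(a),np.cos(a)]])
o=o+R@[.09,0];print("former",o,"cross pred",o+R@[.01,.083])
X=cast("top",f([(216,208)]),.008)[0];print("cross",X)
F=cast("top",f([(88,35),(737,85)]),.022);print("fence",F,"len",np.linalg.norm(F[0]-F[1]),np.arctan2(*(F[0]-F[1])[[1,0]])-np.pi/2)
# loose half top z .038: corners outer far, outer near, ends
H=cast("top",f([(616,154),(543,412),(482,126),(411,366)]),.038)
print(H); d=(H[0]-H[1])[:2];print("len",np.linalg.norm(d),"yaw",np.arctan2(d[1],d[0]))
# cast mask
im=cv2.imread("pics/top0.png");hsv=cv2.cvtColor(im,cv2.COLOR_BGR2HSV)
m=cv2.inRange(hsv,(15,60,40),(35,255,255));m[:265]=0;m[325:]=0;m[:,:385]=0;m[:,465:]=0
ys,xs=np.nonzero(m);print(xs.min(),xs.max(),ys.min(),ys.max(),len(xs))
g=lambda p:(np.array(p,float)+.5)/8-.5+[385,265]
print("cast back top corners z16",cast("top",g([(205,225),(420,215)]),.016),"front",cast("top",g([(258,400),(388,398)]),.008))
print(cast("top",[(403,303),(405,234)],0), "jar",cast("top",[(421,234)],.062))
E
```

```text
near edge [0.4961 0.1886 0.008 ] [ 0.4684 -0.1079  0.008 ] 0.2977467042456141
yaw -0.09325587028089166
former [0.5718 0.032 ] cross pred [0.5895 0.1137]
cross [0.5876 0.1139 0.008 ]
fence [[ 0.6658  0.1703  0.022 ]
 [ 0.6394 -0.124   0.022 ]] len 0.2954704997355682 -0.08940998900779373
[[ 0.6065 -0.0691  0.038 ]
 [ 0.4919 -0.0357  0.038 ]
 [ 0.6198 -0.0093  0.038 ]
 [ 0.5129  0.0226  0.038 ]]
len 0.11932997245871464 yaw -0.28366763914621096
409 438 292 314 576
cast back top corners z16 [[ 0.4657 -0.3081  0.016 ]
 [ 0.4678 -0.3685  0.016 ]] front [[ 0.4168 -0.3229  0.008 ]
 [ 0.4169 -0.3594  0.008 ]]
[[ 0.4429 -0.2939  0.    ]
 [ 0.6003 -0.303   0.    ]] jar [[ 0.5924 -0.3278  0.062 ]]
```

Emit:
play_rows(
  targets=[
    [[18,22,0],[0,0,0.1],0],
    [[18,22,0],[0,0,0.1],0],
    [[18,22,0],[0,0,0.1],0],
    [[18,22,0],[0,0,0.1],0],
    [[18,22,0],[0,0,0.1],0],
    [[18,22,0],[0,0,0.1],0],
    [[18,22,-5],[0,0,0.1],0],
    [[18,22,-10],[0,0,0.1],0],
    [[18,22,-10],[0,0,0.1],0],
    [[18,22,-10],[0,0,0.1],0],
    [[18,22,-15],[0,0,0.1],0],
    [[18,22,-15],[0,0,0.1],0],
    [[6,8,-10],[0,0,0.04],0],
    [[0,0,0],[0,0,0],0],
    [[0,0,0],[0,0,0],0],
  ],
)

```text
time: 1.6
position: [0.4412, -0.3411, 0.1562]
ee_rot: [0.703, 0.711, -0.001, -0.0]
ft_force: [-0.6, -0.2, 0.8]
opening: 0.0854
```

Run:
```python
from h import *
s=bot.observe();print(s["time"],s["position"],s["ee_rot"],s["q"])
c=bot.camera_model("wrist");im=bot.snapshot("wrist");cv2.imwrite("pics/w1.png",im);np.savez("pics/w1.npz",**c);print(c)
```

```text
1.6 [ 0.44124488 -0.34110299  0.15622043] [ 7.02906302e-01  7.11281932e-01 -8.54554951e-04 -1.15895615e-04] [ 0.84027558  0.57910135 -0.34408641  1.77976516  0.25575876  0.82717161
  0.38542482]
{'mtx': array([[371.64829954,   0.        , 322.88464552],
       [  0.        , 371.64829954, 240.36452988],
       [  0.        ,   0.        ,   1.        ]]), 'R': array([[ 0.99993554,  0.01127515, -0.00133316],
       [ 0.01121766, -0.96299933,  0.26927023],
       [ 0.00175223, -0.26926783, -0.96306374]]), 't': array([-0.43652463, -0.3487104 ,  0.21319736])}
```

View pics/w1.png

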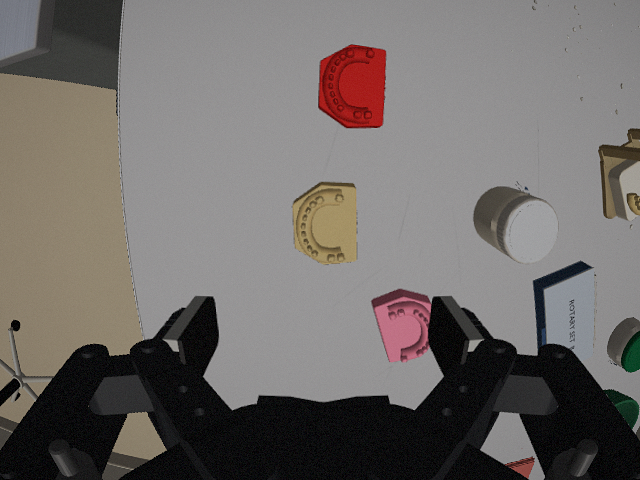

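Run:
```python
from h import *
c=dict(np.load("pics/w1.npz"));im=cv2.imread("pics/w1.png")
cv2.imwrite("pics/w1c.png",cv2.resize(im[170:275,270:380],None,fx=5.4,fy=5.4,interpolation=cv2.INTER_CUBIC))
hsv=cv2.cvtColor(im,cv2.COLOR_BGR2HSV)
m=cv2.inRange(hsv,(15,50,40),(35,255,255));m[:170]=0;m[275:]=0;m[:,:280]=0;m[:,370:]=0
k=max(cv2.findContours(m,0,2)[0],key=cv2.contourArea);print(cv2.approxPolyDP(cv2.convexHull(k),2.5,True).reshape(-1,2).tolist())
print(cast("wrist",[(405,325)],0.01,c), proj("wrist",[[0.442,-0.339,.016]],c))
```

```text
[[352, 183], [355, 188], [356, 259], [323, 264], [295, 247], [293, 203], [321, 182]]
[[ 0.51478607 -0.43181765  0.01      ]] [[324.93901653 223.72335091]]
```

View pics/w1c.png

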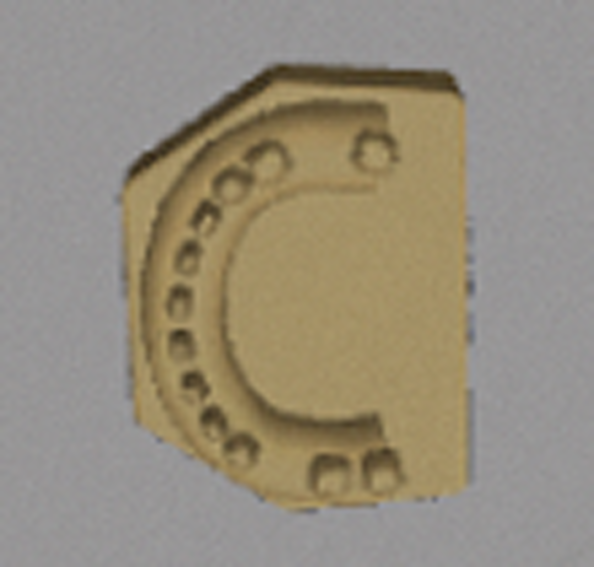

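Run:
```python
from h import *
np.set_printoptions(precision=4,suppress=True)
c=dict(np.load("pics/w1.npz"))
p=(np.array([(465,95),(467,492),(125,185),(137,420),(275,85),(287,507)])+.5)/5.4-.5+[270,170]
P=cast("wrist",p,.016,c);print(P)
for i,j in((0,1),(2,3)):
    d=(P[i]-P[j])[:2];print(np.arctan2(d[1],d[0])-np.pi/2,np.linalg.norm(d))
b=(P[0]+P[1])/2;f=(P[2]+P[3])/2;print(b,f,(b+f)/2,b-f)
s=bot.observe();from scipy.spatial.transform import Rotation as Ro
r=Ro.from_quat(s["ee_rot"]).as_matrix();print("jaw yaw",np.arctan2(r[1,1],r[0,1]),r[:,2])
```

```text
[[ 0.4652 -0.3099  0.016 ]
 [ 0.4675 -0.3692  0.016 ]
 [ 0.4169 -0.3235  0.016 ]
 [ 0.4184 -0.3585  0.016 ]
 [ 0.4383 -0.3089  0.016 ]
 [ 0.4407 -0.3718  0.016 ]]
0.03769756789170753 0.05932361401241227
0.04204827784277021 0.03509918445818379
[ 0.4663 -0.3395  0.016 ] [ 0.4177 -0.341   0.016 ] [ 0.442  -0.3403  0.016 ] [0.0487 0.0015 0.    ]
jaw yaw 0.01092378527523571 [-0.0007 -0.0018 -1.    ]
```

Emit:
play_rows(
  targets=[
    [[1,1,-25],[0,0,0.028],0],
    [[0,0,-30],[0,0,0],0],
    [[0,0,-30],[0,0,0],0],
    [[0,0,-30],[0,0,0],0],
    [[0,0,-20],[0,0,0],0],
    [[0,0,-10],[0,0,0],0],
    [[0,0,-5],[0,0,0],0],
    [[0,0,0],[0,0,0],0],
    [[0,0,0],[0,0,0],0],
  ],
  newtons=25,
)

```text
time: 2.55
position: [0.4439, -0.3393, 0.0074]
ee_rot: [0.692, 0.722, 0.0, 0.001]
ft_force: [-0.2, -0.2, 0.1]
opening: 0.0854
```

Emit:
play_rows(
  targets=[
    [[-2,-1,-4],[0,0,0],0],
    [[0,0,0],[0,0,0],60],
    [[0,0,0],[0,0,0],120],
    [[0,0,0],[0,0,0],180],
    [[0,0,0],[0,0,0],180],
    [[0,0,0],[0,0,0],180],
    [[0,0,0],[0,0,0],180],
    [[0,0,0],[0,0,0],180],
    [[0,0,0],[0,0,0],180],
  ],
  newtons=25,
)

```text
time: 3.45
position: [0.4415, -0.3396, 0.0027]
ee_rot: [0.692, 0.722, -0.0, 0.0]
ft_force: [-0.6, 0.5, 5.5]
opening: 0.0488
```

Emit:
play_rows(
  targets=[
    [[0,0,10],[0,0,0],180],
    [[0,0,25],[0,0,0],180],
    [[0,0,30],[0,0,0],180],
    [[0,0,35],[0,0,0],180],
    [[5,15,20],[0,0,0.05],180],
    [[10,32,0],[0,0,0.1],180],
    [[10,32,0],[0,0,0.1],180],
    [[10,32,0],[0,0,0.1],180],
    [[10,32,0],[0,0,0.1],180],
    [[10,32,0],[0,0,0.1],180],
    [[10,32,0],[0,0,0.1],180],
    [[10,32,0],[0,0,0.1],180],
    [[10,32,0],[0,0,0.1],180],
    [[10,32,0],[0,0,0.1],180],
    [[10,32,0],[0,0,0.1],180],
    [[10,32,0],[0,0,0.1],180],
    [[10,32,0],[0,0,0.1],180],
    [[10,32,0],[0,0,0.1],180],
    [[8,15,0],[0,0,0.09],180],
    [[0,0,0],[0,0,0],180],
  ],
)

```text
time: 5.45
position: [0.5846, 0.1102, 0.1225]
ee_rot: [0.042, 0.999, 0.002, 0.0]
ft_force: [-0.6, -0.0, -0.5]
opening: 0.0491
```

Run:
```python
from h import *
s=bot.observe();print(s["time"],s["position"],s["ee_rot"],s["q"],s["opening"])
c=bot.camera_model("wrist");im=bot.snapshot("wrist");cv2.imwrite("pics/w2.png",im);np.savez("pics/w2.npz",**c)
```

```text
5.45 [0.58460402 0.11022665 0.12254395] [4.16139770e-02 9.99132256e-01 1.71118552e-03 2.89785186e-04] [ 0.18765676  0.74454313 -0.69311537  1.70014152  0.57663376  0.90966635
  0.74783515] 0.04914975546621007
```

View pics/w2.png

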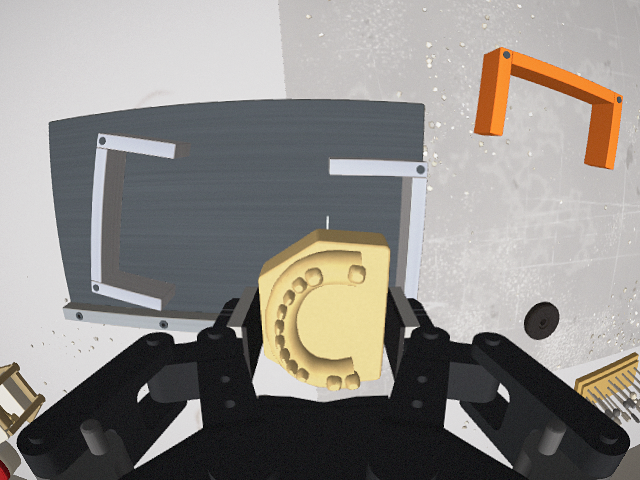

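Run:
```python
from h import *
im=cv2.imread("pics/w2.png")
cv2.imwrite("pics/w2a.png",cv2.resize(im[90:240,40:200],None,fx=4,fy=4,interpolation=cv2.INTER_CUBIC))
cv2.imwrite("pics/w2b.png",cv2.resize(im[90:240,290:450],None,fx=4,fy=4,interpolation=cv2.INTER_CUBIC))
cv2.imwrite("pics/w2d.png",cv2.resize(im[200:340,50:210],None,fx=4,fy=4,interpolation=cv2.INTER_CUBIC))
```

```text
(no output)
```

View pics/w2a.png

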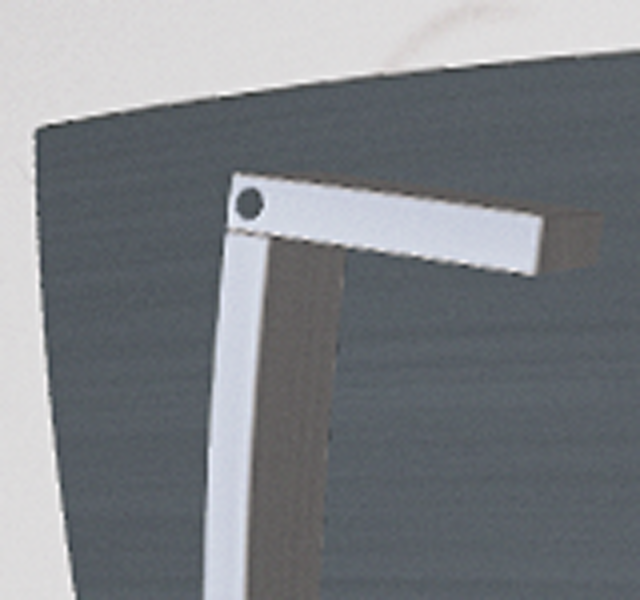

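View pics/w2b.png

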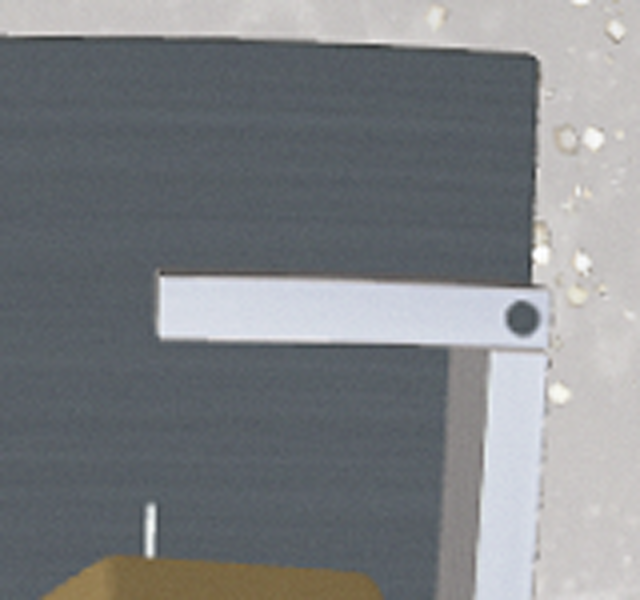

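View pics/w2d.png

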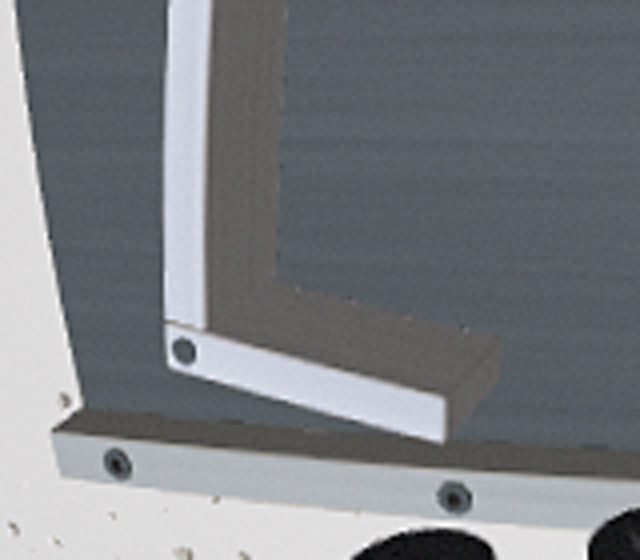

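```bash
cat >> h.py <<'E'
def fit(L,W):
    L=np.array(L,float);W=np.array(W,float)[:,:2];l0=L.mean(0);w0=W.mean(0)
    a=L-l0;b=W-w0;th=np.arctan2((a[:,0]*b[:,1]-a[:,1]*b[:,0]).sum(),(a*b).sum())
    R=np.array([[np.cos(th),-np.sin(th)],[np.sin(th),np.cos(th)]])
    t=w0-R@l0;return t,th,R,(W-(L@R.T+t))
E
python3 - <<'E'
from h import *
np.set_printoptions(precision=4,suppress=True)
c=dict(np.load("pics/w2.npz"))
A=lambda p:(np.array(p,float)+.5)/4-.5+[40,90]
B=lambda p:(np.array(p,float)+.5)/4-.5+[290,90]
D=lambda p:(np.array(p,float)+.5)/4-.5+[50,200]
L=[(-90,-150),(-90,150),(-50,83),(-40,83),(-50,145),(-8,83)]
W=np.vstack([cast("wrist",A([(37,129)]),.008,c),cast("wrist",B([(540,55)]),.008,c),cast("wrist",B([(158,274),(158,338),(549,290)]),.038,c),cast("wrist",B([(152,504)]),.008,c)])
t,th,R,e=fit(np.array(L)/1000,W);print("former",t,th);print(e*1000);X=t+R@[.01,.083];print("cross",X)
# with z uncertain subset: only fixed-half
t2,th2,R2,e2=fit(np.array(L[2:])/1000,W[2:]);print(t2,th2,t2+R2@[.01,.083])
Lh=[(-60,-31),(-60,31),(-50,31),(60,-31),(50,31),(60,31)]
Wh=np.vstack([cast("wrist",A([(235,174),(541,213),(535,276)]),.038,c),cast("wrist",D([(167,368),(446,397),(443,442)]),.038,c)])
th_,a,Rh,eh=fit(np.array(Lh)/1000,Wh);print("half",th_,a);print(eh*1000)
print("wall",th_+Rh@[0,-.026])
print("in former",(R.T@(th_-t)),a-th)
# cast in hand
s=bot.observe()
E
```

```text
former [0.5702 0.0313] -0.09481121247851589
[[ 0.5053  1.6108]
 [ 0.1483 -0.4171]
 [-0.2381 -0.1246]
 [-0.3993  0.0225]
 [ 0.185  -1.0821]
 [-0.2013 -0.0095]]
cross [0.5881 0.113 ]
[0.5698 0.031 ] -0.09759880595893577 [0.5878 0.1126]
half [ 0.5562 -0.0241] -0.2875441398824282
[[ 0.7214  0.7912]
 [-0.191  -0.5983]
 [ 0.1295 -0.1176]
 [ 0.1252  0.3412]
 [-0.0464 -0.1381]
 [-0.7388 -0.2784]]
wall [ 0.5489 -0.049 ]
in former [-0.0087 -0.0565] -0.19273292740391235
```

Run:
```python
from h import *
im=cv2.imread("pics/w2.png")
cv2.imwrite("pics/w2e.png",cv2.resize(im[220:400,240:410],None,fx=3.3,fy=3.3,interpolation=cv2.INTER_CUBIC))
```

```text
(no output)
```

View pics/w2e.png

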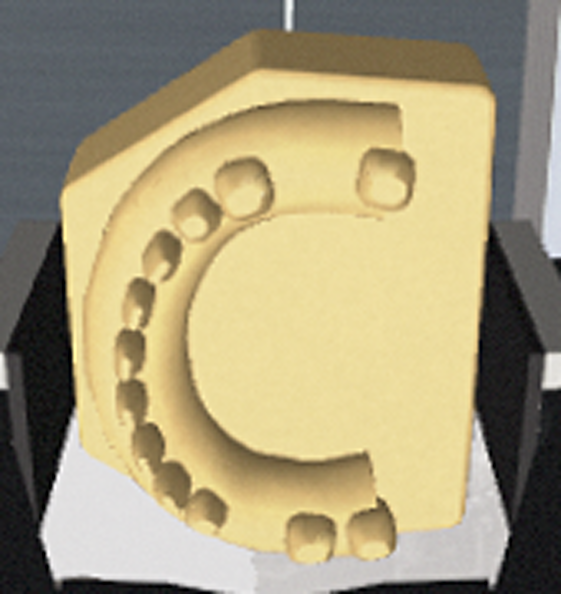

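Run:
```python
from h import *
c=dict(np.load("pics/w2.npz"))
p=(np.array([(262,72),(493,92),(460,526),(63,188),(80,440)])+.5)/3.3-.5+[240,220]
P=cast("wrist",p,.136,c);print(P)
s=bot.observe();print(s["position"])
p0=s["position"][:2];a=-.0833
R=np.array([[np.cos(a),-np.sin(a)],[np.sin(a),np.cos(a)]])
print((P[:,:2]-p0)@R*1000)
```

```text
[[0.55243195 0.11102496 0.136     ]
 [0.55690238 0.13636763 0.136     ]
 [0.6156421  0.13125619 0.136     ]
 [0.56417585 0.08727453 0.136     ]
 [0.59796573 0.08426226 0.136     ]]
[0.58404194 0.10742703 0.12214949]
[[-31.7997447    0.95538687]
 [-29.45341842  26.58214519]
 [ 29.50792217  26.37579086]
 [-18.12043555 -21.73555187]
 [ 15.80290746 -21.92593107]]
```

Run:
```python
from h import *
np.set_printoptions(precision=4,suppress=True)
for i in range(2):
    s=bot.observe();c=bot.camera_model("wrist");im=bot.snapshot("wrist");print(s["time"],s["position"],s["ee_rot"])
cv2.imwrite("pics/w3.png",im);np.savez("pics/w3.npz",**c)
cv2.imwrite("pics/w3b.png",cv2.resize(im[90:240,290:450],None,fx=4,fy=4,interpolation=cv2.INTER_CUBIC))
```

```text
5.5 [0.584  0.1074 0.1221] [ 0.0437  0.999   0.0001 -0.0004]
5.55 [0.5839 0.1056 0.1219] [ 0.0448  0.999  -0.0007 -0.0006]
```

View pics/w3b.png

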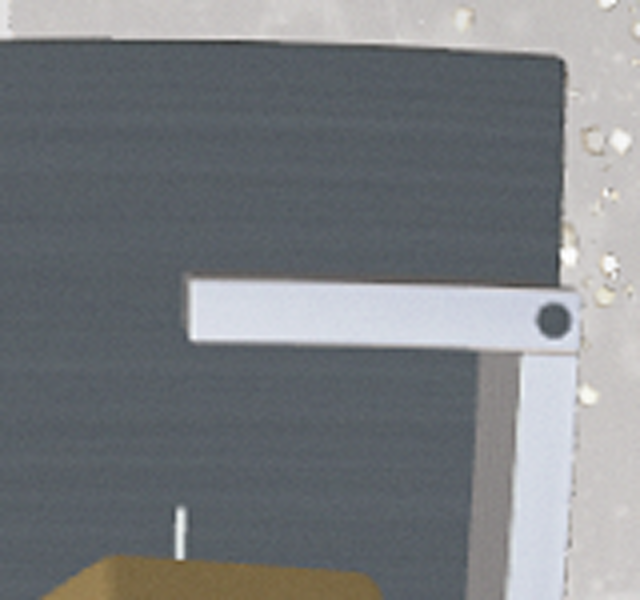

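Run:
```python
from h import *
np.set_printoptions(precision=4,suppress=True)
c=dict(np.load("pics/w3.npz"))
B=lambda p:(np.array(p,float)+.5)/4-.5+[290,90]
L=[(-90,150),(-50,83),(-40,83),(-50,145),(-8,83)]
W=np.vstack([cast("wrist",B([(566,58)]),.008,c),cast("wrist",B([(189,277),(189,340),(579,291)]),.038,c),cast("wrist",B([(181,507)]),.008,c)])
t,th,R,e=fit(np.array(L)/1000,W);print("former",t,th);print(e*1000);X=t+R@[.01,.083];print("cross",X)
s=bot.observe();print(s["position"])
```

```text
former [0.5697 0.0307] -0.09868085199533326
[[ 0.3588 -0.3034]
 [-0.0239  0.198 ]
 [-0.3575  0.3634]
 [ 0.0535 -0.7346]
 [-0.0309  0.4766]]
cross [0.5878 0.1123]
[0.5838 0.1046 0.1219]
```

Emit:
play_rows(
  targets=[
    [[2,4,-10],[0,0,0],180],
    [[2,4,-25],[0,0,-0.004],180],
    [[0,0,-25],[0,0,0],180],
    [[0,0,-20],[0,0,0],180],
    [[0,0,-5],[0,0,0],180],
    [[0,0,0],[0,0,0],180],
    [[0,0,0],[0,0,0],180],
    [[0,0,0],[0,0,0],180],
  ],
)

```text
time: 6.4
position: [0.5892, 0.1147, 0.0385]
ee_rot: [0.046, 0.999, 0.0, 0.001]
ft_force: [-0.3, 0.1, -0.6]
opening: 0.0487
```

Emit:
play_rows(
  targets=[
    [[-1,-2,-10],[0,0,0],180],
    [[0,0,-10],[0,0,0],180],
    [[0,0,-5],[0,0,0],180],
    [[0,0,0],[0,0,0],180],
    [[0,0,0],[0,0,0],180],
    [[0,0,0],[0,0,0],180],
  ],
)

```text
time: 7.0
position: [0.5874, 0.1128, 0.0124]
ee_rot: [0.046, 0.999, 0.0, 0.0]
ft_force: [0.4, -0.1, -1.1]
opening: 0.0488
```

Emit:
play_rows(
  targets=[
    [[0.5,0,-1],[0,0,0],180],
    [[0,0,0],[0,0,0],180],
    [[0,0,-0.5],[0,0,0],180],
    [[0,0,0],[0,0,0],180],
    [[0,0,0],[0,0,0],180],
  ],
)

```text
time: 7.5
position: [0.5878, 0.1125, 0.0108]
ee_rot: [0.046, 0.999, -0.0, -0.0]
ft_force: [0.0, 0.3, -0.8]
opening: 0.0487
```

Emit:
play_rows(
  targets=[
    [[0,0,-0.7],[0,0,0],180],
    [[0,0,0],[0,0,0],180],
    [[0,0,0],[0,0,0],180],
  ],
)

```text
time: 7.8
position: [0.5879, 0.1125, 0.0106]
ee_rot: [0.046, 0.999, -0.0, 0.0]
ft_force: [-1.2, -1.4, 5.3]
opening: 0.0488
```

Contact on the plate, about 5 N. I'll release with a small opening and rise.

Emit:
play_rows(
  targets=[
    [[0,0,0],[0,0,0],95],
    [[0,0,0],[0,0,0],85],
    [[0,0,0],[0,0,0],80],
    [[0,0,0],[0,0,0],80],
    [[0,0,10],[0,0,0],80],
    [[0,0,20],[0,0,0],80],
    [[0,0,30],[0,0,0],80],
    [[0,0,40],[0,0,0],80],
    [[0,0,20],[0,0,0],80],
    [[0,-25,0],[0,0,0],80],
    [[0,-35,0],[0,0,0],80],
    [[0,-35,0],[0,0,0],80],
    [[0,-25,0],[0,0,0],80],
    [[0,0,0],[0,0,0],80],
    [[0,0,0],[0,0,0],80],
    [[0,0,0],[0,0,0],80],
  ],
)

```text
time: 9.4
position: [0.5879, -0.0054, 0.1308]
ee_rot: [0.045, 0.999, 0.001, 0.0]
ft_force: [0.1, -0.3, -0.1]
opening: 0.0587
```

Run:
```python
from h import *
s=bot.observe();c=bot.camera_model("wrist");im=bot.snapshot("wrist");print(s["time"],s["position"],s["ee_rot"],s["opening"])
cv2.imwrite("pics/w4.png",im);np.savez("pics/w4.npz",**c)
```

```text
9.4 [ 0.5878727  -0.00542689  0.13075979] [4.46496255e-02 9.99002290e-01 8.21592237e-04 4.00759303e-04] 0.058652260926655105
```

View pics/w4.png

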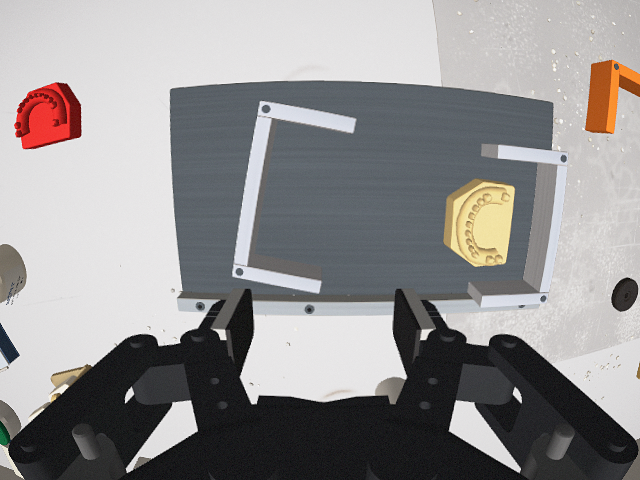

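The cast stands at (480,222) in the fixed half's mouth. The loose half is at (285,195) with its pins at (264,109) and (239,272). I'll measure it close up.

Run:
```python
from h import *
im=cv2.imread("pics/w4.png")
cv2.imwrite("pics/w4a.png",cv2.resize(im[135:315,430:590],None,fx=4,fy=4,interpolation=cv2.INTER_CUBIC)[:, :])
cv2.imwrite("pics/w4b.png",cv2.resize(im[90:310,220:370],None,fx=3.6,fy=2.7,interpolation=cv2.INTER_CUBIC))
```

```text
(no output)
```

View pics/w4a.png

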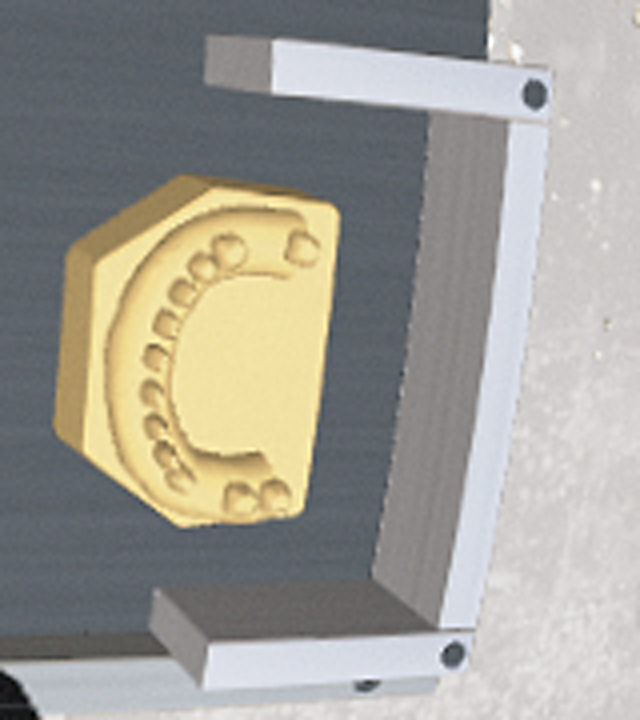

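View pics/w4b.png

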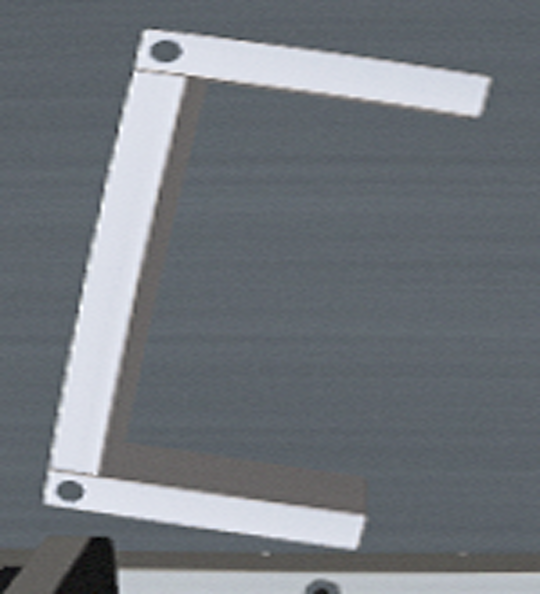

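Run:
```python
from h import *
np.set_printoptions(precision=4,suppress=True)
c=dict(np.load("pics/w4.npz"))
A=lambda p:(np.array(p,float)+.5)/4-.5+[430,135]
B=lambda p:(np.array(p,float)+.5)/[3.6,2.7]-.5+[220,90]
L=[(-50,83),(-40,83),(-50,145),(60,83),(70,83),(70,145),(-50,83),(-40,83),(60,83)]
W=np.vstack([cast("wrist",A([(272,40),(270,93),(549,70),(208,640),(201,690),(468,672)]),.038,c),cast("wrist",A([(206,36),(207,86),(155,590)]),.008,c)])
t,th,R,e=fit(np.array(L)/1000,W);print("former",t,th);print(e*1000);print("cross",t+R@[.01,.083])
Q=np.vstack([cast("wrist",A([(340,212),(298,516),(95,250),(212,190)]),.024,c),cast("wrist",A([(68,250),(55,428)]),.008,c)])
print("cast rel cross (former)",((Q[:,:2]-t)@R-[.01,.083])*1000)
Lh=[(-60,-31),(-60,31),(-50,31),(60,-31),(50,31),(60,31)]
Wh=cast("wrist",B([(143,30),(491,77),(480,117),(45,501),(365,516),(357,549)]),.038,c)
h,a,Rh,eh=fit(np.array(Lh)/1000,Wh);print("half",h,a);print(eh*1000)
print("wall",h+Rh@[0,-.026])
print("in former",(R.T@(h-t)),a-th, "corner clearance",(((np.array(Lh)/1000)@Rh.T+h-t)@R)[:,0])
```

```text
former [0.5703 0.0308] -0.09343456770484614
[[ 0.4749 -0.2085]
 [-0.4398  0.0073]
 [ 0.1689 -1.4716]
 [-0.8819 -0.4208]
 [-0.5897 -0.1504]
 [-0.7707 -0.0624]
 [ 0.6591  0.5885]
 [ 0.1956  1.3321]
 [ 1.1837  0.3859]]
cross [0.588  0.1125]
cast rel cross (former) [[-29.08    23.791 ]
 [ 30.0806  22.4317]
 [-20.1375 -25.8018]
 [-31.7986  -3.6166]
 [-17.5666 -25.3254]
 [ 17.0226 -25.1205]]
half [ 0.5563 -0.0243] -0.288554170029065
[[ 0.8501 -0.0558]
 [ 0.3271 -0.2667]
 [-0.0196 -0.1272]
 [-0.8404  0.9482]
 [ 0.1738 -0.4936]
 [-0.4909 -0.0049]]
wall [ 0.5489 -0.0493]
in former [-0.0088 -0.0563] -0.19511960232421888 corner clearance [-0.0737 -0.0616 -0.0518  0.0441  0.0463  0.0561]
```

Emit:
play_rows(
  targets=[
    [[-13,-14,-10],[0,0,-0.07],110],
    [[-13,-15,-20],[0,0,-0.07],110],
    [[-13,-15,-20],[0,0,-0.06],110],
    [[0,0,-10],[0,0,0],110],
    [[0,0,0],[0,0,0],110],
    [[0,0,0],[0,0,0],110],
    [[0,0,0],[0,0,0],110],
  ],
)

```text
time: 10.15
position: [0.5505, -0.0497, 0.0712]
ee_rot: [0.144, 0.99, 0.001, 0.001]
ft_force: [-0.5, 1.3, -0.9]
opening: 0.0485
```

Emit:
play_rows(
  targets=[
    [[-1,0,-20],[0,0,0],110],
    [[0,0,-20],[0,0,0],110],
    [[0,0,-12],[0,0,0],110],
    [[0,0,-5],[0,0,0],110],
    [[0,0,0],[0,0,0],110],
    [[0,0,0],[0,0,0],110],
    [[0,0,0],[0,0,0],110],
  ],
)

```text
time: 10.85
position: [0.5485, -0.0513, 0.0139]
ee_rot: [0.145, 0.989, 0.0, 0.001]
ft_force: [0.0, 0.4, -0.0]
opening: 0.0489
```

Emit:
play_rows(
  targets=[
    [[0.5,2,0],[0,0,0],150],
    [[0,0,0],[0,0,0],200],
    [[0,0,0],[0,0,0],250],
    [[0,0,0],[0,0,0],250],
    [[0,0,0],[0,0,0],250],
    [[0,0,0],[0,0,0],250],
    [[0,0,0],[0,0,0],250],
  ],
  newtons=40,
)

```text
time: 11.55
position: [0.5487, -0.0491, 0.0135]
ee_rot: [0.145, 0.989, 0.0, 0.0]
ft_force: [-0.5, 0.9, 4.8]
opening: 0.0093
```

Emit:
play_rows(
  targets=[
    [[1,1,0],[0,0,0.02],250],
    [[2,1,0],[0,0,0.03],250],
    [[3,1,0],[0,0,0.03],250],
    [[3,1,0],[0,0,0.03],250],
    [[3,1,0],[0,0,0.03],250],
    [[3,1,0],[0,0,0.03],250],
    [[3,1,0],[0,0,0.024],250],
    [[2,1,0],[0,0,0],250],
    [[0,0,0],[0,0,0],250],
    [[0,0,0],[0,0,0],250],
    [[0,0,0],[0,0,0],250],
  ],
)

```text
time: 12.65
position: [0.5623, -0.0456, 0.0135]
ee_rot: [0.05, 0.999, -0.005, -0.006]
ft_force: [-12.0, -5.0, 18.2]
opening: 0.0091
```

Run:
```python
from h import *
s=bot.observe();c=bot.camera_model("wrist");im=bot.snapshot("wrist");print(s["time"],s["position"],s["ee_rot"],s["opening"],s["ft_force"],s["ft_torque"])
cv2.imwrite("pics/w5.png",im);np.savez("pics/w5.npz",**c)
im=bot.snapshot("top")
cv2.imwrite("pics/t5.png",cv2.resize(im[200:300,180:340],None,fx=5,fy=5,interpolation=cv2.INTER_CUBIC))
```

```text
12.65 [ 0.56233252 -0.0456171   0.01348903] [ 0.04985034  0.99872752 -0.0047337  -0.00598894] 0.009105716644585343 [-11.98528752  -5.04887915  18.16218613] [-0.74462359  2.166468    0.04324738]
```

View pics/w5.png

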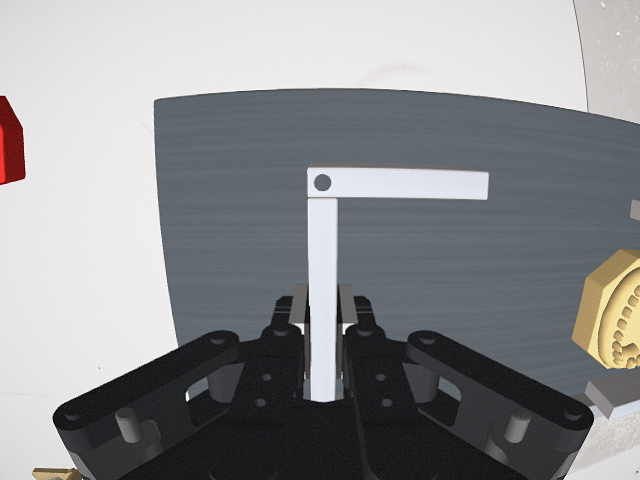

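View pics/t5.png

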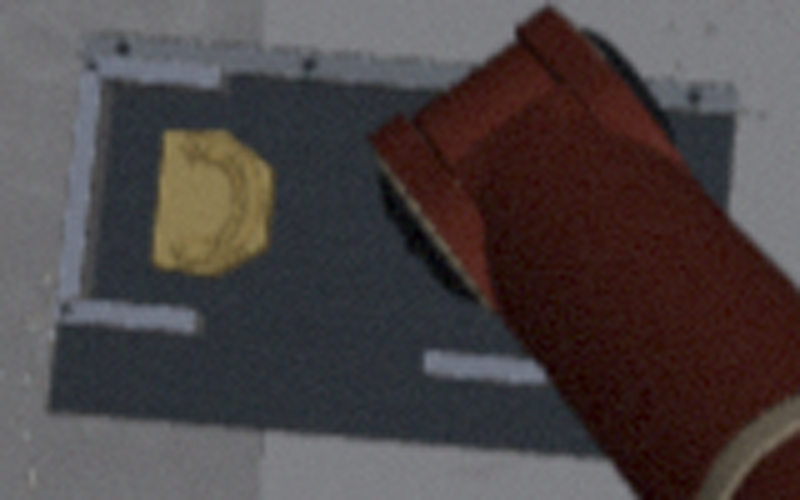

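Emit:
play_rows(
  targets=[
    [[0,0,1.5],[0,0,0],250],
    [[0,0,1.5],[0,0,0],250],
    [[0,0,0],[0,0,0],250],
    [[0,0,0],[0,0,0],250],
  ],
)

```text
time: 13.15
position: [0.5682, -0.0415, 0.0154]
ee_rot: [0.049, 0.999, 0.0, -0.0]
ft_force: [0.2, -0.2, -3.2]
opening: 0.0089
```

Emit:
play_rows(
  targets=[
    [[0,0,-1],[0,0,0],250],
    [[0,0,-0.5],[0,0,0],250],
    [[0,0,0],[0,0,0],250],
    [[0,0,0],[0,0,0],250],
  ],
)

```text
time: 13.55
position: [0.5683, -0.0415, 0.0145]
ee_rot: [0.049, 0.999, -0.0, -0.0]
ft_force: [-0.1, 0.3, -3.6]
opening: 0.0095
```

Emit:
play_rows(
  targets=[
    [[0,0,-0.5],[0,0,0],250],
    [[0,0,0],[0,0,0],250],
    [[0,0,0],[0,0,0],250],
  ],
)

```text
time: 13.85
position: [0.5683, -0.0415, 0.0141]
ee_rot: [0.049, 0.999, -0.0, 0.0]
ft_force: [-0.9, 0.1, -3.4]
opening: 0.0091
```

Emit:
play_rows(
  targets=[
    [[0,0,-0.6],[0,0,0],250],
    [[0,0,0],[0,0,0],250],
    [[0,0,0],[0,0,0],250],
  ],
)

```text
time: 14.15
position: [0.5684, -0.0415, 0.0137]
ee_rot: [0.049, 0.999, -0.0, 0.0]
ft_force: [-0.1, 0.7, -1.2]
opening: 0.0095
```

Emit:
play_rows(
  targets=[
    [[1,0,0],[0,0,0],250],
    [[1,0,0],[0,0,0],250],
    [[1,0,0],[0,0,0],250],
    [[1,-0.3,0],[0,0,0],250],
    [[0,0,0],[0,0,0],250],
    [[0,0,0],[0,0,0],250],
  ],
)

```text
time: 14.75
position: [0.5724, -0.0417, 0.0135]
ee_rot: [0.049, 0.999, 0.0, 0.0]
ft_force: [-1.7, 0.4, 0.8]
opening: 0.0094
```

Emit:
play_rows(
  targets=[
    [[1,0,0],[0,0,0],250],
    [[1,0,0],[0,0,0],250],
    [[1,-0.3,0],[0,0,0],250],
    [[0,0,0],[0,0,0],250],
    [[0,0,0],[0,0,0],250],
  ],
)

```text
time: 15.25
position: [0.5726, -0.0418, 0.0135]
ee_rot: [0.048, 0.999, -0.001, -0.003]
ft_force: [-8.0, 1.3, 5.4]
opening: 0.0092
```

Emit:
play_rows(
  targets=[
    [[-1.2,1,0],[0,0,0],250],
    [[0.2,2.5,0],[0,0,0],250],
    [[0.4,4,0],[0,0,0],250],
    [[0.4,4,0],[0,0,0],250],
    [[0.4,4,0],[0,0,0],250],
    [[0.4,4,0],[0,0,0],250],
    [[0.4,4,0],[0,0,0],250],
    [[0.4,4,0],[0,0,0],250],
    [[0.4,4,0],[0,0,0],250],
    [[0,0,0],[0,0,0],250],
    [[0,0,0],[0,0,0],250],
  ],
)

```text
time: 16.35
position: [0.5744, -0.0196, 0.0137]
ee_rot: [0.052, 0.999, -0.008, -0.003]
ft_force: [-8.5, -11.7, 11.5]
opening: 0.0092
```

Run:
```python
from h import *
s=bot.observe();print(s["ft_force"],s["ft_torque"]);c=bot.camera_model("wrist");im=bot.snapshot("wrist")
cv2.imwrite("pics/w6.png",im);np.savez("pics/w6.npz",**c)
```

```text
[ -8.52076119 -11.67641628  11.50464002] [-2.04797455  1.65859044  0.06040173]
```

View pics/w6.png

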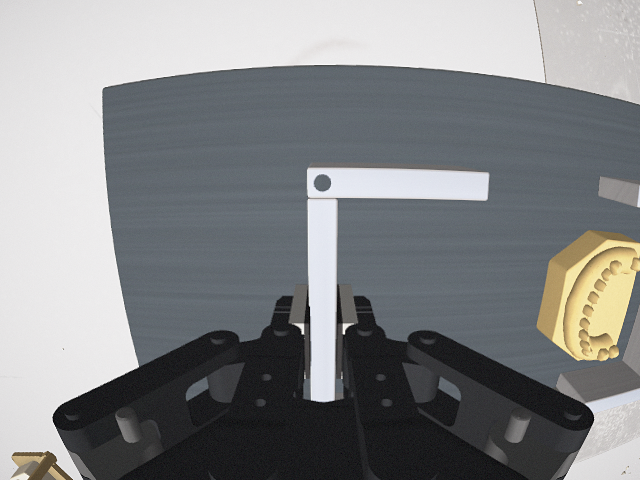

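Emit:
play_rows(
  targets=[
    [[-0.5,0,0.4],[0,0,0],250],
    [[0,0,0.2],[0,0,0],250],
    [[0,0,0],[0,0,0],250],
    [[0,0,0],[0,0,0],250],
  ],
)

```text
time: 16.8
position: [0.5749, -0.0156, 0.0136]
ee_rot: [0.05, 0.999, -0.004, -0.002]
ft_force: [-5.0, -5.6, 3.3]
opening: 0.0091
```

Emit:
play_rows(
  targets=[
    [[0,2,0.2],[0,0,0],250],
    [[0.2,3,0],[0,0,0],250],
    [[0.3,3,0],[0,0,0],250],
    [[0.3,3,0],[0,0,0],250],
    [[0.3,3,0],[0,0,0],250],
    [[0.3,3,0],[0,0,0],250],
    [[0.3,3,0],[0,0,0],250],
    [[0.3,3,0],[0,0,0],250],
    [[0.3,3,0],[0,0,0],250],
    [[0.3,3,0],[0,0,0],250],
    [[0,0,0],[0,0,0],250],
  ],
)

```text
time: 17.9
position: [0.5781, 0.0159, 0.0136]
ee_rot: [0.049, 0.999, -0.002, -0.001]
ft_force: [-4.3, -3.8, -0.1]
opening: 0.0092
```

Emit:
play_rows(
  targets=[
    [[0.3,3,0],[0,0,0],250],
    [[0.3,3,0],[0,0,0],250],
    [[0.3,3,0],[0,0,0],250],
    [[0.3,3,0],[0,0,0],250],
    [[0.3,3,0],[0,0,0],250],
    [[0.3,3,0],[0,0,0],250],
    [[0.3,3,0],[0,0,0],250],
    [[0.3,3,0],[0,0,0],250],
    [[0.3,3,0],[0,0,0],250],
    [[0,0,0],[0,0,0],250],
    [[0,0,0],[0,0,0],250],
  ],
)

```text
time: 19.0
position: [0.5807, 0.0435, 0.0136]
ee_rot: [0.049, 0.999, -0.002, -0.001]
ft_force: [-3.8, -3.8, -1.0]
opening: 0.0095
```

Run:
```python
from h import *
s=bot.observe();print(s["ft_force"],s["ft_torque"]);c=bot.camera_model("wrist");im=bot.snapshot("wrist")
cv2.imwrite("pics/w7.png",im);np.savez("pics/w7.npz",**c)
```

```text
[-3.81163705 -3.82838608 -0.99960911] [-0.69264544  0.8971038   0.09434253]
```

View pics/w7.png

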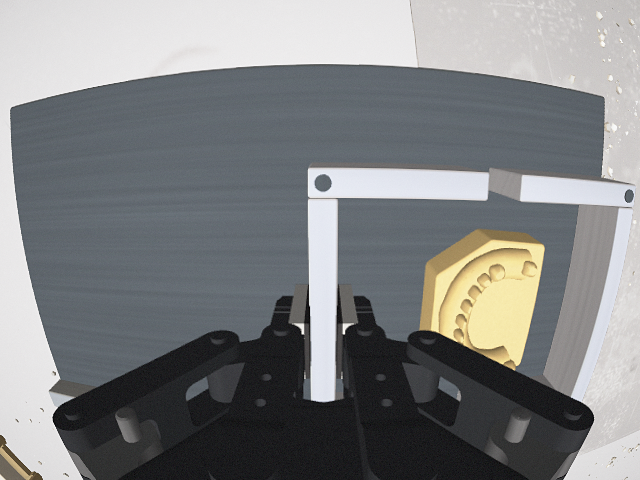

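Emit:
play_rows(
  targets=[
    [[0.2,2,0],[0,0,0],250],
    [[0.2,2,0],[0,0,0],250],
    [[0.2,2,0],[0,0,0],250],
    [[0.2,2,0],[0,0,0],250],
    [[0.1,1,0],[0,0,0],250],
    [[0.1,1,0],[0,0,0],250],
    [[0,0,0],[0,0,0],250],
    [[0,0,0],[0,0,0],250],
  ],
)

```text
time: 19.85
position: [0.5816, 0.0531, 0.0136]
ee_rot: [0.049, 0.999, -0.002, -0.002]
ft_force: [-4.1, -4.2, 0.4]
opening: 0.0095
```

Emit:
play_rows(
  targets=[
    [[0.1,1,0],[0,0,0],250],
    [[0.1,1,0],[0,0,0],250],
    [[0.1,1,0],[0,0,0],250],
    [[0.1,1,0],[0,0,0],250],
    [[0,1,0],[0,0,0],250],
    [[0,1,0],[0,0,0],250],
    [[0,0,0],[0,0,0],250],
    [[0,0,0],[0,0,0],250],
  ],
)

```text
time: 20.65
position: [0.582, 0.0565, 0.0136]
ee_rot: [0.05, 0.999, -0.004, -0.002]
ft_force: [-5.7, -7.4, 3.6]
opening: 0.0096
```

Run:
```python
from h import *
s=bot.observe();print(s["ft_force"],s["ft_torque"]);c=bot.camera_model("wrist");im=bot.snapshot("wrist")
cv2.imwrite("pics/w8.png",im);np.savez("pics/w8.npz",**c)
cv2.imwrite("pics/w8c.png",cv2.resize(im[150:270,400:600],None,fx=4,fy=4,interpolation=cv2.INTER_CUBIC))
```

```text
[-5.70661602 -7.41075862  3.61560807] [-1.42211003  1.01483451  0.10989697]
```

View pics/w8c.png

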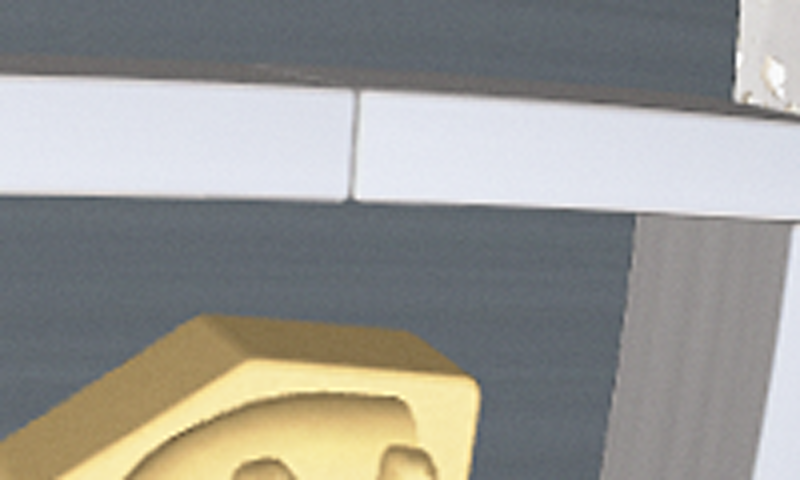

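View pics/w8.png

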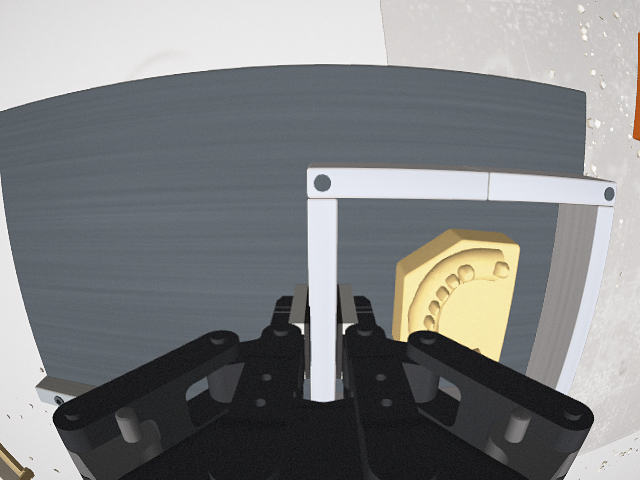

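Emit:
play_rows(
  targets=[
    [[1,1,0],[0,0,0],250],
    [[1,1,0],[0,0,0],250],
    [[0,1,0],[0,0,0],250],
    [[0,1,0],[0,0,0],250],
    [[0,1,0],[0,0,0],250],
    [[0,1,0],[0,0,0],250],
    [[0,0,0],[0,0,0],250],
    [[0,0,0],[0,0,0],250],
  ],
)

```text
time: 21.5
position: [0.582, 0.0564, 0.0137]
ee_rot: [0.051, 0.999, -0.009, -0.004]
ft_force: [-9.1, -16.4, 10.0]
opening: 0.0091
```

Emit:
play_rows(
  targets=[
    [[-1,-2,0],[0,0,0],250],
    [[-1,-2,0],[0,0,0],250],
    [[-0.5,-2,0],[0,0,0],250],
    [[0,-1,0],[0,0,0],250],
    [[0,0,0],[0,0,0],250],
    [[0,0,0],[0,0,0],220],
    [[0,0,0],[0,0,0],205],
    [[0,0,0],[0,0,0],205],
    [[0,0,0],[0,0,0],205],
    [[0,0,0],[0,0,0],205],
  ],
)

```text
time: 22.5
position: [0.5841, 0.0599, 0.0144]
ee_rot: [0.049, 0.999, -0.0, 0.001]
ft_force: [1.7, -5.2, -2.2]
opening: 0.017
```

Emit:
play_rows(
  targets=[
    [[-1,-2,0],[0,0,0],205],
    [[-1,-1.5,0],[0,0,0],205],
    [[0,0,0],[0,0,0],205],
    [[0,0,0],[0,0,0],205],
  ],
)

```text
time: 22.9
position: [0.5808, 0.058, 0.0146]
ee_rot: [0.048, 0.999, 0.001, 0.0]
ft_force: [-0.2, -0.7, -0.0]
opening: 0.0163
```

Emit:
play_rows(
  targets=[
    [[0,-1,1],[0,0,0],205],
    [[0,0,10],[0,0,0],205],
    [[0,0,20],[0,0,0],205],
    [[0,0,30],[0,0,0],205],
    [[0,0,40],[0,0,0],205],
    [[0,0,40],[0,0,0],205],
    [[-30,0,20],[0,0,0],205],
    [[-40,0,0],[0,0,0],205],
    [[-20,0,0],[0,0,0],205],
    [[0,0,0],[0,0,0],205],
    [[0,0,0],[0,0,0],205],
    [[0,0,0],[0,0,0],205],
  ],
)

```text
time: 24.1
position: [0.4922, 0.056, 0.1757]
ee_rot: [0.049, 0.999, 0.0, 0.001]
ft_force: [0.5, -0.1, -0.1]
opening: 0.0166
```

Run:
```python
from h import *
s=bot.observe();c=bot.camera_model("wrist");im=bot.snapshot("wrist");print(s["position"],s["ft_force"])
cv2.imwrite("pics/w9.png",im);np.savez("pics/w9.npz",**c)
```

```text
[0.49224503 0.05596962 0.17565367] [ 0.51395277 -0.07675417 -0.12381177]
```

View pics/w9.png

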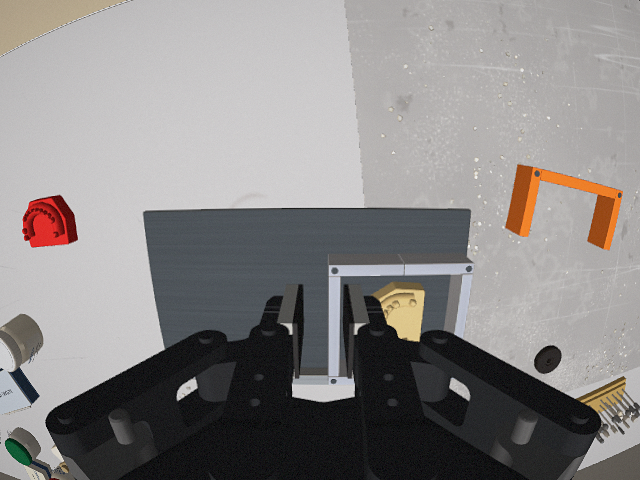

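Emit:
play_rows(
  targets=[
    [[30,5,0],[0,0,0],205],
    [[45,10,0],[0,0,0],205],
    [[45,15,0],[0,0,0],205],
    [[45,10,-10],[0,0,0],205],
    [[20,5,-10],[0,0,0],205],
    [[0,0,0],[0,0,0],205],
    [[0,0,0],[0,0,0],205],
    [[0,0,0],[0,0,0],205],
  ],
)

```text
time: 24.95
position: [0.6752, 0.1008, 0.1557]
ee_rot: [0.049, 0.999, -0.0, -0.0]
ft_force: [-0.3, -0.4, 0.7]
opening: 0.0166
```

Run:
```python
from h import *
s=bot.observe();c=bot.camera_model("wrist");im=bot.snapshot("wrist");print(s["position"],s["ft_force"])
cv2.imwrite("pics/w10.png",im);np.savez("pics/w10.npz",**c)
t=bot.snapshot("top");cv2.imwrite("pics/t10.png",t)
```

```text
[0.67515468 0.10078024 0.15568052] [-0.32705574 -0.37252442  0.69307724]
```

View pics/w10.png

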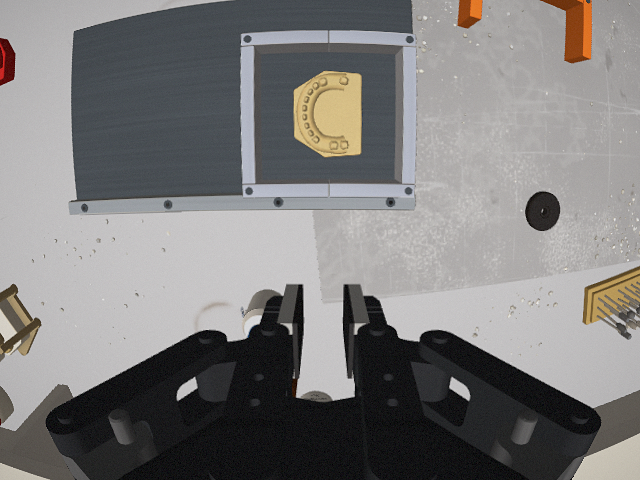

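The frame looks closed, with seams at (329,38) and (328,190), and the cast is in the middle at (329,113). I'll look closely at the seams and check the centring.

Run:
```python
from h import *
im=cv2.imread("pics/w10.png")
a=cv2.resize(im[22:62,285:375],None,fx=8,fy=8,interpolation=cv2.INTER_CUBIC);b=cv2.resize(im[175:215,285:375],None,fx=8,fy=8,interpolation=cv2.INTER_CUBIC)
cv2.imwrite("pics/w10s.png",cv2.resize(np.vstack([a,b]),None,fx=.9,fy=.9))
cv2.imwrite("pics/w10m.png",cv2.resize(im[25:205,230:425],None,fx=3.3,fy=3.3,interpolation=cv2.INTER_CUBIC))
```

```text
(no output)
```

View pics/w10s.png

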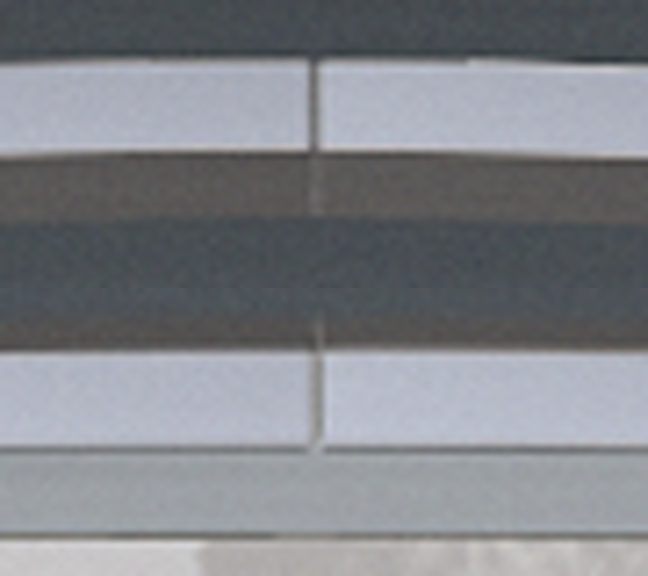

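View pics/w10m.png

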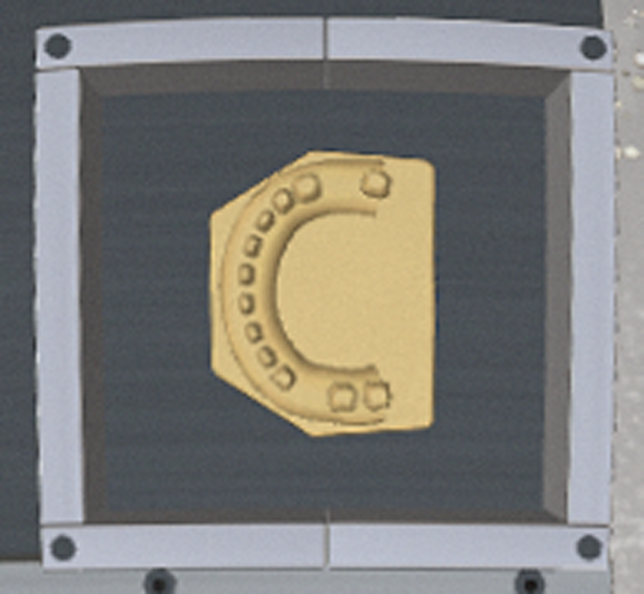

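Emit:
play_rows(
  targets=[
    [[-20,-20,0],[0,0,0],255],
    [[-35,-35,0],[0,0,0],255],
    [[-35,-30,0],[0,0,0],255],
    [[-7,-5,-15],[0,0,0],255],
    [[0,0,-35],[0,0,0],255],
    [[0,0,-40],[0,0,0],255],
    [[0,0,-30],[0,0,0],255],
    [[0,0,-10],[0,0,0],255],
    [[0,0,0],[0,0,0],255],
    [[0,0,0],[0,0,0],255],
    [[0,0,0],[0,0,0],255],
  ],
)

```text
time: 26.15
position: [0.5802, 0.0113, 0.0273]
ee_rot: [0.049, 0.999, 0.0, 0.002]
ft_force: [-1.0, 0.4, 0.1]
opening: -0.0002
```

Emit:
play_rows(
  targets=[
    [[0,6,-4],[0,0,0],255],
    [[0,6,0],[0,0,0],255],
    [[0,5,0],[0,0,0],255],
    [[0,3,0],[0,0,0],255],
    [[0,2,0],[0,0,0],255],
    [[0,2,0],[0,0,0],255],
    [[0,2,0],[0,0,0],255],
    [[0,0,0],[0,0,0],255],
    [[0,0,0],[0,0,0],255],
  ],
)

```text
time: 27.05
position: [0.5788, 0.0368, 0.0212]
ee_rot: [0.049, 0.999, -0.0, -0.0]
ft_force: [0.2, -0.2, 0.0]
opening: -0.0002
```

Emit:
play_rows(
  targets=[
    [[0.5,2,0],[0,0,0],255],
    [[0.5,2,0],[0,0,0],255],
    [[0,2,0],[0,0,0],255],
    [[0,2,0],[0,0,0],255],
    [[0,0,0],[0,0,0],255],
    [[0,0,0],[0,0,0],255],
  ],
)

```text
time: 27.65
position: [0.5792, 0.0382, 0.0212]
ee_rot: [0.051, 0.999, -0.006, -0.001]
ft_force: [-1.6, -8.8, 5.1]
opening: -0.0001
```

Emit:
play_rows(
  targets=[
    [[0.5,2,0],[0,0,0],255],
    [[0,2,0],[0,0,0],255],
    [[0,0,0],[0,0,0],255],
    [[0,-4,0],[0,0,0],255],
    [[0,-10,0],[0,0,0],255],
    [[0,-15,0],[0,0,0],255],
    [[0,-10,20],[0,0,0],255],
    [[0,0,40],[0,0,0],255],
    [[0,0,40],[0,0,0],255],
    [[30,20,30],[0,0,0],255],
    [[40,40,0],[0,0,0],255],
    [[30,40,0],[0,0,0],255],
    [[0,20,0],[0,0,0],255],
    [[0,0,0],[0,0,0],255],
    [[0,0,0],[0,0,0],255],
    [[0,0,0],[0,0,0],255],
  ],
)

```text
time: 29.25
position: [0.6758, 0.1226, 0.1509]
ee_rot: [0.05, 0.999, -0.001, -0.0]
ft_force: [0.3, -0.3, -0.3]
opening: 0.0
```

Run:
```python
from h import *
np.set_printoptions(precision=4,suppress=True)
s=bot.observe();c=bot.camera_model("wrist");im=bot.snapshot("wrist");print(s["position"],s["ft_force"])
cv2.imwrite("pics/w11.png",im);np.savez("pics/w11.npz",**c)
p=proj("wrist",[[.588,.1125,.038]],c)[0].astype(int);print(p)
x,y=p;y0=max(0,y-100);x0=x-100
cv2.imwrite("pics/w11m.png",cv2.resize(im[y0:y+100,x0:x+100],None,fx=3,fy=3,interpolation=cv2.INTER_CUBIC));print(x0,y0)
```

```text
[0.6758 0.1226 0.1509] [ 0.3299 -0.317  -0.3402]
[296 113]
196 13
```

View pics/w11m.png

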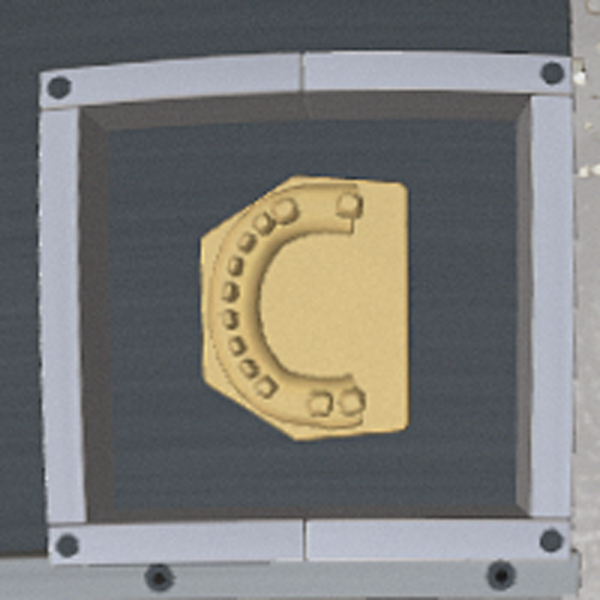

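Run:
```python
from h import *
np.set_printoptions(precision=2,suppress=True)
c=dict(np.load("pics/w11.npz"))
A=lambda p:(np.array(p,float)+.5)/3-.5+[196,13]
Lf=[(-50,145),(70,145),(-50,83),(-40,83),(60,83),(70,83)]
Ll=[(-50,21),(70,21),(-50,83),(-40,83),(60,83),(70,83)]
Wf=cast("wrist",A([(571,54),(573,558),(303,52),(305,92),(306,520),(306,561)]),.038,c)
Wl=cast("wrist",A([(40,72),(49,562),(300,53),(302,92),(303,520),(303,561)]),.038,c)
t,th,R,e=fit(np.array(Lf)/1000,Wf);t2,th2,R2,e2=fit(np.array(Ll)/1000,Wl)
print("fixed",t*1e3,th,"loose",t2*1e3,th2, "diff in former mm",R.T@(t2-t)*1e3,th2-th)
ta,tha,Ra,ea=fit(np.array(Lf+Ll)/1000,np.vstack([Wf,Wl]));print(ta,tha)
Q=cast("wrist",A([(408,184),(408,430),(203,238),(206,380)]),.024,c)
q=((Q[:,:2]-ta)@Ra-[.01,.083])*1e3;print(q,"centre y",(q[:2,1].mean()+q[2:,1].mean())/2,"x",q[:2,0].mean(),q[2:,0].mean())
```

```text
fixed [570.17  31.28] -0.09368378978278799 loose [569.79  31.01] -0.09949688939489706 diff in former mm [-0.35 -0.3 ] -0.005813099612109074
[0.57 0.03] -0.09629081763570835
[[-29.78  24.23]
 [ 30.17  24.03]
 [-17.55 -24.83]
 [ 17.28 -24.51]] centre y -0.2715819348139963 x 0.19501741832042896 -0.13638482398856766
```

The cast is within about 0.3 mm of the cross and the halves agree within about 0.4 mm, so I'm handing in. The tool is well clear.

Run:
```python
from plant import bot
print(bot.observe()["time"]);print(bot.sign_off())
```

```text
29.3
the job is handed in; nothing more can be done
None
```

The cast stands upright on the cross and the frame is closed round it. I handed the job in at 29.3 s, with the arm clear of everything.

- **Cast:** I gripped it by its base and set it down on the cross. It is turned so that its flat back faces the fixed half's end wall.
- **Loose half:** I gripped it by its end wall, squared it up, slid it to the fence and then along the fence until its ends met the fixed half. I then released it and pushed once more from outside with the shut fingers.

**Last checks**
- The cast's centre measured about 0.3 mm from the cross.
- Both seams show only a hairline, about one pixel wide, which I could not tell from the bevelled edges. I saw no step.
- The two halves line up within about 0.4 mm and 0.006 rad, which is roughly the limit of the image measurement.
- While gripped and pressed against the fixed half, the loose half did not move as the push rose from about 7 N to 16 N. The final outside push, last read at 9 N, left no visible change.

**Not as planned**
- While I was squaring the loose half up, it dragged on the plate. I raised the tool 3 mm to relieve this. For about a second the force reading matched its full weight, so it may have lifted by up to about 2 mm. I lowered it again before sliding it to the fence and along it.
- It dragged once more along the fence. I raised the tool by 0.6 mm, which freed it, and the measured tool height did not rise.

I did not touch the jar, the dropper bottle or the look-alikes.

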